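# Key the gearbox cover in place and hold it down on its seal

### The job

Take the green cover by the orange wing of its quarter-turn fastener and set it on the two locating pins of the open grey gearbox, where the fastener's T-bar will land across the brass keyway. Only then turn the wing until it lines up with the white marks on the cover, so that the T-bar goes into the keyway, and press the cover fully down against its springy seal onto the rim. Finish while still holding it pressed down, so that I can drive the corner screws, and leave the other things on the bench alone.

Things in the scene. Friction and masses are not known exactly. Their poses are not given: they have to be found in the camera images.
- cover_plate (a point): Green cover, 164x124 mm (x, y), 26 high: 4 mm plate, edges folded down all round, standing on them on the bench; 0.3 kg. Point: centre of the plate's UNDERSIDE, 22 mm above the folds' lower edge; x along the long side, z up. Pin holes 10.5 mm wide at (+58,+38) and (-58,-38); dark captive screw heads at the other corners. Fits turned by half a turn too. Two white marks on its x axis beside the wing.
- wing (a point): Orange wing (grip bar) in the middle of the cover: 44 mm long (its x), 12 thick (y), from 4 to 36 mm above the plate's top, on a black disc 30 mm across and 5 high. Point: on the turning axis, 25 mm above the plate's top (29 above cover_plate), a good height to grip. The cover can be carried by it; friction of about 0.06 N m keeps the wing from turning by itself.
- t_bar (a point): Steel T-bar under the plate, fixed to the wing and parallel to it: 26 mm long (its x), 6 wide, 5 thick. Point: centre of its underside, 18 mm below the plate's underside.
- fastener (a joint): Turn of the wing against the cover, rad, counterclockwise from above positive: 0 when the wing lies along the cover's x axis and white marks. Stops at -1.6 and +1.6; no click or stop at 0. Starts 0.6 to 1.25 from 0.
- rim_center (a point): Open grey gearbox, fixed to the bench; walls 150x110 mm outside (x, y), rim 70 mm above the bench, foot plate 190x150, 10 thick. Point: centre of the opening at rim height; x along the long side, z up. Fully down, the plate's underside lies on the rim.
- keyway (a point): Brass bridge across the gearbox, its top 4 mm below the rim, with the keyway slot at its centre: 32 mm long (x), 11 wide (y), 18 deep. Point: centre of the slot's mouth. The T-bar enters only when parallel to x (within about 0.2 rad); while it lies across the slot the plate's underside stays 14 mm above the rim.
- pin_a (a point): Tip of the upright steel locating pin at (+58,+38) mm from the opening's centre: 8 mm thick, 24 mm above the rim, top 5 mm tapered.
- pin_b (a point): Tip of the like pin at (-58,-38) mm.
- seal_top (a point): Black rubber seal frame on springs in the rim. Point: middle of its top, 4 mm above the rim when free. The cover's weight does not sink it; about 11 N of extra push (up to 13 N) sinks it level with the rim. Let go, it lifts the cover again.
- driver_short: Bystander, to be left alone: short screwdriver with a yellow handle, lying on the bench between the cover and the gearbox, 19x166x26 mm. Origin under its centre.
- screw_dish: Bystander, to be left alone: small round dish with screws, 84x84x18 mm. Origin under its centre.
- key_set: Bystander, to be left alone: green folding hex-key set, 22x100x24 mm. Origin under its centre.
- marker: Bystander, to be left alone: white marker pen with a black cap, 18x119x19 mm. Origin under its centre.
- gear_pair: Bystander, to be left alone: small black gear, 32x32x18 mm. Origin under its centre.
- hub_cap: Bystander, to be left alone: small black hub cap, 40x40x23 mm. Origin under its centre.

How it is judged:
By the outcome, as a careful person would: the job done as asked, in the order asked, and still so for the second after the job is handed in, while the arm keeps its last pose, push and grip.
It also fails if it takes over 43 s, if anything falls off the work surface, if the arm or the gripper's body presses on something with over 40 N, if the wrist force passes 120 N, or if a joint passes its speed limit or range.

### The arm

A 7-joint arm with a two-finger parallel gripper is mounted at the origin on a cart in front of the work surface, level with it; the furniture and walls round the work are solid. World frame = base frame: x ahead of the robot, y to its left, z up, the work surface at z = 0. Lengths are in m, angles in rad, forces in N, time in s.
With the tool pointing down it reaches from about 0.425 to 0.825 m from the base axis. Payload 3.6 kg.
Tool frame: the origin (TCP) lies midway between the tips of the shut fingers; the grasp point (between the pads) lies 19 mm behind it; z points along the fingers, y is the direction in which the jaws open and shut (so a half turn about z gives the same grasp; the last joint's range is limited). The gripper opens to 93 mm and grips with 3 to 60 N. Pads are 15 mm wide; open, the fingers measure 128 mm over their backs; the gripper's body (75 mm by 188 mm) begins 65 mm behind the grasp point.
Start: joints at [1.24, 0.615, -0.013, 1.423, 0.008, 1.103, -0.04], TCP at [0.195, -0.62, 0.219] pointing down, gripper open.
Joint ranges: [-3.12, 3.12], [-0.3, 2.06], [-1.34, 1.32], [0.26, 2.42], [-1.36, 4.5], [0.01, 1.98], [-2.84, 2.84]. Speed limits (rad/s): [2.79, 2.79, 3.14, 3.14, 3.14, 3.14, 3.14].

### API

Orientations are given as a rotation vector (axis times angle).
In Python, from bench import read_state, grab_frame, finish_job gives the robot as it stands. The module is installed in compiled form; this text tells all that it offers.
- The arm moves only by the shell command python3 -m creep 'ROWS' [FORCE]. ROWS is JSON, a list of rows, each a list of 3 entries, a list of its own where there are three numbers: the shift along the tool's x, y, z in mm, then the turn, a rotation vector about the tool's x, y, z in rad, then the closure, from -1 (fully open) to 1 (shut). A call has 1 to 20 rows; each row is the pose to reach, as a shift and turn from the pose commanded when the call began, along the tool's axes at that moment; what a row does not reach only later rows make up. A row lasts 1/12 s, in which the tool goes at most 41.7 mm and 7.16 degrees, less where a joint would pass 70% of its speed; a pose out of reach is approached as far as the arm can. A call with a gripper value outside its range is refused whole. The fingers move at their own pace and stop on an object; FORCE is the grip in N (left out, the last holds). Time passes only in rows, so rows that repeat a pose let the fingers close. It gives the time, the measured TCP pose, the force and the opening at its end, in the units of the state.
- read_state(): the state, without advancing time (a new reading comes with each control period).
- grab_frame(name): name is "side" or "top"; returns a dict with "img" (400x640x3 uint8, red, green, blue), "range_z" (400x640 float32, m along the optical axis (not along the pixel's ray), 0 where there is no reading), "mtx" (3x3 intrinsics, pixels), "cam_to_world" (4x4, takes a point from camera to world coordinates). Camera axes: x right, y down, z forward; pixel columns grow to the right and rows downward; lengths in m; the calibration is good to about 2 mm. A picture is of the moment at which its call begins.
- finish_job(): hands the job in, once; it reports no verdict.
The state is a dict: "time_s": time; "qpos": joint angles; "joint_vel": joint speeds; "joint_torque": joint torques, N m; "tool_pos": TCP position; "orientation": TCP orientation; "contact_force": force on the tool from outside, world axes, zero at the start; "moment": the same for the moment, N m; "grip_width": finger opening in m.
Only numpy, scipy, OpenCV 4.12 (cv2) and the standard library are available. Lean on these libraries where they do the work, as an engineer would, in place of code of your own. Each camera call takes 0.05 s, during which the arm holds its last target. There are 200 camera calls.

## Working session

There is one attempt and no reset: what is moved stays moved. The work goes in short steps, Python scripts to look and compute and a shell command to move; the robot and the scene stay as the last step left them, time stands still between calls to the robot, and variables do not carry over. Pictures are saved under pics/ and viewed, about 8 in all and at most 12, crops included, and the job is handed in when it is done.

```bash
mkdir -p pics; cat > h.py <<'E'
import numpy as np, cv2
from bench import read_state, grab_frame
from scipy.spatial.transform import Rotation as R
def frame(n):
    f=grab_frame(n); return f
def save(img,name): cv2.imwrite('pics/'+name,cv2.cvtColor(img,cv2.COLOR_RGB2BGR))
def cloud(f):
    z=f['range_z']; v,u=np.mgrid[:z.shape[0],:z.shape[1]]; K=f['mtx']
    p=np.stack([(u-K[0,2])/K[0,0]*z,(v-K[1,2])/K[1,1]*z,z],-1)
    T=f['cam_to_world']; w=p@T[:3,:3].T+T[:3,3]; w[z<=0]=np.nan; return w
def cast(f,uv,h):
    K=f['mtx'];T=f['cam_to_world']; uv=np.atleast_2d(uv).astype(float)
    d=np.c_[(uv[:,0]-K[0,2])/K[0,0],(uv[:,1]-K[1,2])/K[1,1],np.ones(len(uv))]@T[:3,:3].T
    o=T[:3,3]; return o+d*((h-o[2])/d[:,2])[:,None]
E
python3 - <<'E'
from h import *
s=read_state(); print({k:np.round(v,3) for k,v in s.items()}); print(R.from_rotvec(s['orientation']).as_matrix().round(3))
a=frame('top');b=frame('side')
save(a['img'],'top1.png');save(b['img'],'side1.png')
np.savez('f1.npz',**{k+'_t':v for k,v in a.items()},**{k+'_s':v for k,v in b.items()})
for f in(a,b): print(f['mtx'].round(1),f['cam_to_world'].round(3))
E
```

```text
{'time_s': np.float64(0.0), 'qpos': array([ 1.24 ,  0.616, -0.013,  1.425,  0.008,  1.103, -0.04 ]), 'joint_vel': array([-0.001,  0.001, -0.   , -0.   ,  0.001, -0.001,  0.001]), 'joint_torque': array([-1.0000e-03, -4.5894e+01,  2.0900e-01, -1.6575e+01, -6.1000e-02,
        2.1000e-02,  0.0000e+00]), 'tool_pos': array([ 0.195, -0.619,  0.218]), 'orientation': array([-3.103e+00, -4.770e-01,  1.000e-03]), 'contact_force': array([-0.261,  0.008,  0.978]), 'moment': array([ 0.015, -0.03 , -0.053]), 'grip_width': np.float64(0.093)}
[[ 0.954  0.3   -0.001]
 [ 0.3   -0.954  0.002]
 [-0.    -0.003 -1.   ]]
[[470.1   0.  322.2]
 [  0.  470.1 199.9]
 [  0.    0.    1. ]] [[-0.016 -0.999  0.05   0.457]
 [-1.     0.017  0.011  0.008]
 [-0.011 -0.05  -0.999  1.515]
 [ 0.     0.     0.     1.   ]]
[[375.1   0.  325.5]
 [  0.  375.1 200.2]
 [  0.    0.    1. ]] [[-0.914 -0.252  0.317  0.181]
 [-0.404  0.612 -0.679  0.812]
 [-0.023 -0.749 -0.662  0.855]
 [ 0.     0.     0.     1.   ]]
```

View pics/top1.png

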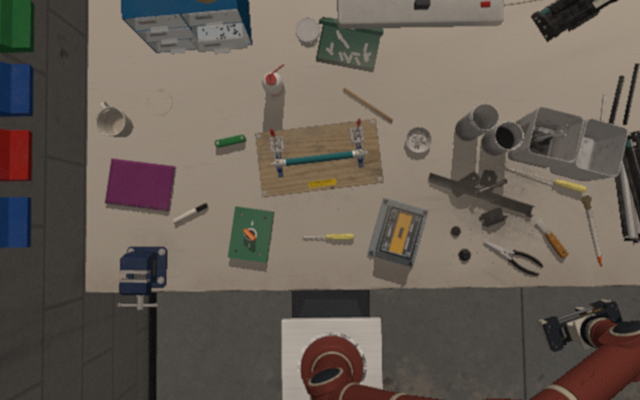

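View pics/side1.png

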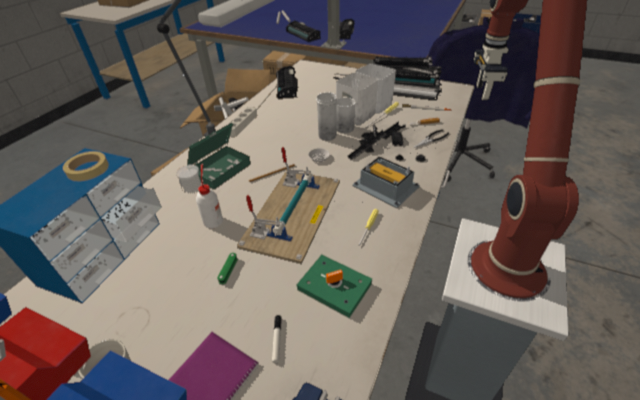

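The top view shows the cover at about (251,235), with its wing near (250,235). The gearbox is at (398,233), with the driver between them at (330,237) and the small black gear and hub cap at (455,231) and (464,254). Next I'll measure the cover and gearbox.

```bash
cat > m1.py <<'E'
from h import *
d=np.load('f1.npz')
out={}
for t in 'ts':
    f={k[:-2]:d[k] for k in d.files if k.endswith('_'+t)}
    im=f['img']; hsv=cv2.cvtColor(im,cv2.COLOR_RGB2HSV); w=cloud(f)
    roi=np.zeros(im.shape[:2],np.uint8)
    c=(251,235) if t=='t' else (335,284)
    g=(398,233) if t=='t' else (387,180)
    cv2.circle(roi,c,48,255,-1)
    gm=cv2.inRange(hsv,(50,80,30),(90,255,255))&roi
    om=cv2.inRange(hsv,(4,150,120),(20,255,255))&roi
    for n,m,h in(('cover',gm,.026),('wing',om,.062)):
        cs=max(cv2.findContours(m,0,1)[0],key=cv2.contourArea)
        P=w[m>0]; print(t,n,'z pct',np.nanpercentile(P[:,2],[5,50,95]).round(4))
        hull=cs[:,0,:].astype(float)
        q=cast(f,hull,h)[:,:2]
        r=cv2.minAreaRect((q*1000).astype(np.float32)); print('  rect mm',np.round(r[0],1),np.round(r[1],1),round(r[2],1))
    # depth: wing points high
    x=w[...,0];y=w[...,1];z=w[...,2]
    ctr=cast(f,[c],.03)[0]
    near=np.hypot(x-ctr[0],y-ctr[1])<.12
    m=near&(z>.050)&(z<.08); P=w[m]
    if len(P)>4:
        r=cv2.minAreaRect((P[:,:2]*1000).astype(np.float32)); print('  wing depth',len(P),np.round(r[0],1),np.round(r[1],1),round(r[2],1),P[:,2].max().round(4))
    m=near&(z>.018)&(z<.032);P=w[m];r=cv2.minAreaRect((P[:,:2]*1000).astype(np.float32)); print('  plate depth',len(P),np.round(r[0],1),np.round(r[1],1),round(r[2],1),np.median(P[:,2]).round(4))
    ctr=cast(f,[g],.07)[0]; near=np.hypot(x-ctr[0],y-ctr[1])<.15
    for lo,hi in((.06,.08),(.005,.015),(.082,.105)):
        m=near&(z>lo)&(z<hi);P=w[m]
        if len(P)<3: print('none',lo);continue
        r=cv2.minAreaRect((P[:,:2]*1000).astype(np.float32)); print('  box depth',lo,len(P),np.round(r[0],1),np.round(r[1],1),round(r[2],1),np.median(P[:,2]).round(4))
        if lo>.08: print(P.round(4)[:20], np.argwhere(m)[:20].tolist())
    m=near&(z<.003)&(z>-.02); print('bench z',np.median(w[m][:,2]).round(4))
    a=im[c[1]-45:c[1]+45,c[0]-45:c[0]+45]; b=im[g[1]-45:g[1]+45,g[0]-45:g[0]+45]
    out[t]=cv2.resize(np.hstack([a,b]),None,fx=4,fy=3.3,interpolation=2)
save(np.vstack([out['t'],out['s']]),'crop1.png')
E
python3 m1.py
```

```text
t cover z pct [0.0186 0.024  0.0297]
  rect mm [425.8 251.6] [119.2 156.5] 80.9
t wing z pct [0.0264 0.0587 0.0655]
  rect mm [428.6 251.5] [41.7 13.1] 44.4
  wing depth 56 [429.4 251.8] [42.3 11. ] 45.3 0.0682
  plate depth 1864 [428.3 252.2] [125. 164.] 81.2 0.0242
  box depth 0.06 1139 [ 426.6 -216.8] [111.5 150. ] 72.9 0.067
  box depth 0.005 969 [ 426.5 -208.8] [273.5 273.1] 59.7 0.0089
  box depth 0.082 12 [ 426.6 -214.8] [144.6   7.2] 15.1 0.0891
[[ 0.4969 -0.1979  0.0856]
 [ 0.4938 -0.194   0.0913]
 [ 0.4938 -0.1973  0.0893]
 [ 0.4937 -0.2004  0.0888]
 [ 0.4907 -0.1937  0.0927]
 [ 0.4906 -0.1966  0.0938]
 [ 0.4907 -0.2005  0.0875]
 [ 0.3638 -0.2356  0.0937]
 [ 0.3604 -0.2336  0.0869]
 [ 0.3606 -0.2361  0.0902]
 [ 0.3575 -0.2332  0.089 ]
 [ 0.3575 -0.2362  0.0888]] [[209, 395], [210, 394], [210, 395], [210, 396], [211, 394], [211, 395], [211, 396], [253, 409], [254, 408], [254, 409], [255, 408], [255, 409]]
bench z -0.0022
s cover z pct [0.0155 0.0246 0.0271]
  rect mm [421.5 258.6] [131.2 166.3] 81.1
s wing z pct [0.0288 0.0542 0.0621]
  rect mm [420.3 261.7] [48.5 29.6] 41.6
[... 166 characters left out ...]
3.1 0.0662
  box depth 0.005 501 [ 438.3 -164. ] [257.7 189.5] 72.1 0.009
  box depth 0.082 14 [ 422.4 -213. ] [145.4   8.6] 15.5 0.0877
[[ 0.4898 -0.1956  0.0932]
 [ 0.4887 -0.1926  0.0913]
 [ 0.4858 -0.1949  0.0905]
 [ 0.4936 -0.1978  0.0822]
 [ 0.4885 -0.193   0.0869]
 [ 0.486  -0.1963  0.0853]
 [ 0.4876 -0.1905  0.0846]
 [ 0.3564 -0.2331  0.0919]
 [ 0.3536 -0.2365  0.0903]
 [ 0.3594 -0.2338  0.0863]
 [ 0.3556 -0.2311  0.0892]
 [ 0.3526 -0.2334  0.0885]
 [ 0.3588 -0.2333  0.0826]
 [ 0.3551 -0.2315  0.0848]] [[164, 367], [165, 367], [165, 368], [166, 366], [166, 367], [166, 368], [167, 367], [167, 408], [167, 409], [168, 407], [168, 408], [168, 409], [169, 407], [169, 408]]
bench z -0.0015
```

View pics/crop1.png

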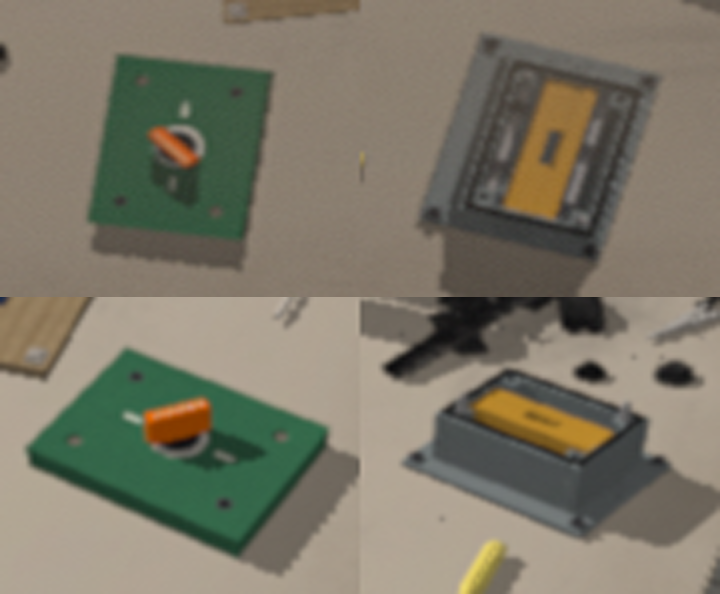

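Both views agree on the shapes, with a constant offset of about 4 mm between the cameras. All sizes and heights check out.

| Item | Centre (mm) | Angle |
|---|---|---|
| Cover | (426, 252.5) | long axis −8.8° |
| Wing | (426, 252.5) | about +44° (fastener about +0.92 rad) |
| Gearbox | (424.5, −215) | about −17.2° |

Next I'll work out the approach.

```bash
cat >> h.py <<'E'
def plan(*tg):
    """targets (x,y,z mm, yaw of tool x deg) -> rows in present tool axes"""
    s=read_state(); p=np.array(s['tool_pos'])*1000; M=R.from_rotvec(s['orientation'])
    y=np.degrees(np.arctan2(*M.as_matrix()[[1,0],0]))
    print('t',round(float(s['time_s']),2),'pos',p.round(1),'yaw',y.round(1),'F',np.round(s['contact_force'],1),'M',np.round(s['moment'],2),'w',round(float(s['grip_width'])*1000,1))
    for t in tg:
        c,sn=np.cos(np.radians(t[3])),np.sin(np.radians(t[3]))
        G=R.from_matrix(np.array([[c,sn,0],[sn,-c,0],[0,0,-1]]))
        print(t,M.inv().apply(np.array(t[:3])-p).round(1).tolist(),(M.inv()*G).as_rotvec().round(3).tolist())
E
python3 -c "
from h import *
plan((420,-400,220,17.5),(480,-100,220,25),(470,100,200,40),(426.4,252.5,130,44),(426.4,252.5,34,44))"
```

```text
t 0.1 pos [ 194.9 -619.4  217.6] yaw 17.5 F [ 0.6 -0.2  0.1] M [ 0.04  0.04 -0.02] w 92.8
(420, -400, 220, 17.5) [280.6, -141.7, -2.1] [-0.002, 0.0, -0.001]
(480, -100, 220, 25) [427.9, -409.8, -1.5] [-0.002, -0.0, -0.131]
(470, 100, 200, 40) [478.4, -603.6, 19.0] [-0.002, -0.0, -0.393]
(426.4, 252.5, 130, 44) [482.5, -762.0, 89.3] [-0.002, -0.0, -0.463]
(426.4, 252.5, 34, 44) [482.6, -761.8, 185.3] [-0.002, -0.0, -0.463]
```

```bash
python3 -m creep '[[[281,-142,-2],[0,0,0],-0.1],[[281,-142,-2],[0,0,0],-0.1],[[281,-142,-2],[0,0,0],-0.1],[[281,-142,-2],[0,0,0],-0.1],[[281,-142,-2],[0,0,0],-0.1],[[281,-142,-2],[0,0,0],-0.1],[[281,-142,-2],[0,0,0],-0.1],[[281,-142,-2],[0,0,0],-0.1],[[428,-410,-2],[0,0,-0.13],-0.1],[[428,-410,-2],[0,0,-0.13],-0.1],[[428,-410,-2],[0,0,-0.13],-0.1],[[428,-410,-2],[0,0,-0.13],-0.1],[[428,-410,-2],[0,0,-0.13],-0.1],[[428,-410,-2],[0,0,-0.13],-0.1],[[428,-410,-2],[0,0,-0.13],-0.1],[[428,-410,-2],[0,0,-0.13],-0.1],[[478,-604,19],[0,0,-0.39],-0.1],[[478,-604,19],[0,0,-0.39],-0.1],[[478,-604,19],[0,0,-0.39],-0.1],[[478,-604,19],[0,0,-0.39],-0.1]]' 30
python3 -c "
from h import *
plan((426.4,252.5,110,44))"
```

```text
time_s: 1.77
tool_pos: [0.4709, 0.0666, 0.203]
orientation: [-2.954, -1.069, 0.001]
contact_force: [0.1, 0.5, 0.3]
grip_width: 0.0514
t 1.77 pos [470.9  66.6 203. ] yaw 39.8 F [0.1 0.5 0.3] M [-0.06 -0.09 -0.02] w 51.4
(426.4, 252.5, 110, 44) [84.8, -171.3, 93.0] [-0.0, 0.0, -0.073]
```

```bash
python3 -m creep '[[[85,-171,93],[0,0,-0.073],-0.1],[[85,-171,93],[0,0,-0.073],-0.1],[[85,-171,93],[0,0,-0.073],-0.1],[[85,-171,93],[0,0,-0.073],-0.1],[[85,-171,93],[0,0,-0.073],-0.1],[[85,-171,93],[0,0,-0.073],-0.1],[[85,-171,93],[0,0,-0.073],-0.1],[[85,-171,93],[0,0,-0.073],-0.1]]'
python3 - <<'E'
from h import *
plan((426.4,252.5,34,44))
out=[]
for n in('top','side'):
    f=frame(n); g=(int(251),235) if n=='top' else (335,265)
    out.append(cv2.resize(f['img'][g[1]-55:g[1]+45,g[0]-50:g[0]+50],(400,400),interpolation=2))
    # where TCP projects
    T=np.linalg.inv(f['cam_to_world']); s=read_state(); q=T@np.r_[s['tool_pos'],1]; u=f['mtx']@q[:3]; u=u[:2]/u[2]
    cv2.circle(out[-1],tuple(int(v) for v in (u-[g[0]-50,g[1]-55])*4),3,(255,0,255),1)
save(np.hstack(out),'hover.png')
E
```

```text
time_s: 2.43
tool_pos: [0.4273, 0.2502, 0.11]
orientation: [2.912, 1.177, -0.002]
contact_force: [0.1, 0.1, -0.3]
grip_width: 0.0509
t 2.43 pos [427.3 250.2 110. ] yaw 44.0 F [ 0.1  0.1 -0.3] M [-0.04 -0.06 -0.02] w 50.9
(426.4, 252.5, 34, 44) [1.0, -2.3, 76.0] [0.0, 0.001, 0.0]
```

View pics/hover.png

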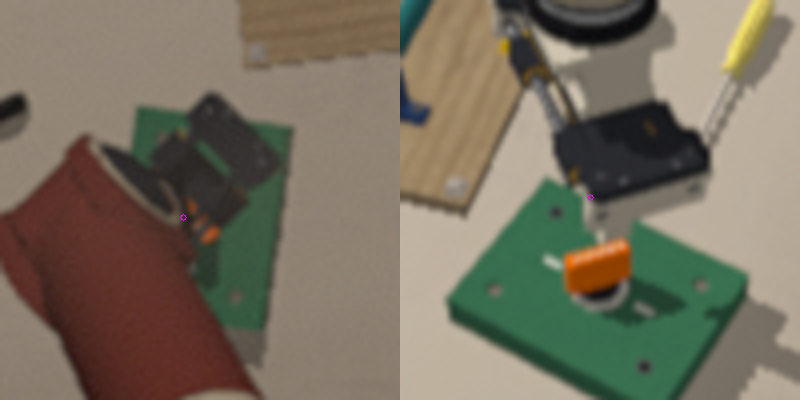

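The hover view shows the fingers straddling the wing, which is at (600,262) in the side crop, with the jaws across it. Descending and gripping now.

```bash
python3 -m creep '[[[0,0,25],[0,0,0],-0.1],[[0,0,45],[0,0,0],-0.1],[[0,0,60],[0,0,0],-0.1],[[0,0,70],[0,0,0],-0.1],[[0,0,75],[0,0,0],-0.1],[[0,0,75],[0,0,0],-0.1],[[0,0,75],[0,0,0],1],[[0,0,75],[0,0,0],1],[[0,0,75],[0,0,0],1],[[0,0,75],[0,0,0],1],[[0,0,75],[0,0,0],1],[[0,0,75],[0,0,0],1]]' 35
python3 -c "
from h import *
plan((430,250,150,35.6))"
```

```text
time_s: 3.53
tool_pos: [0.4275, 0.251, 0.0356]
orientation: [-2.913, -1.177, -0.001]
contact_force: [0.1, -0.3, 0.0]
grip_width: 0.0158
t 3.53 pos [427.5 251.   35.6] yaw 44.0 F [ 0.1 -0.3  0. ] M [-0.   -0.02 -0.01] w 15.8
(430, 250, 150, 35.6) [1.2, 2.5, -114.4] [0.0, -0.001, 0.147]
```

```bash
python3 -m creep '[[[0,0,0],[0,0,0],1],[[0,0,0],[0,0,0],1],[[0,0,0],[0,0,0],1],[[0,0,0],[0,0,0],1]]' 40
python3 -c "
from h import *
plan((430,250,165,35.6))"
```

```text
time_s: 3.87
tool_pos: [0.4272, 0.2513, 0.0356]
orientation: [-2.912, -1.177, -0.0]
contact_force: [-1.1, 0.7, 3.6]
grip_width: 0.0117
t 3.87 pos [427.2 251.3  35.6] yaw 44.0 F [-1.1  0.7  3.6] M [ 0.16  0.25 -0.03] w 11.7
(430, 250, 165, 35.6) [1.2, 2.8, -129.4] [-0.0, -0.0, 0.147]
```

```bash
python3 -m creep '[[[0,0,-10],[0,0,0],1],[[0,0,-25],[0,0,0],1],[[0,0,-45],[0,0,0],1],[[0,0,-70],[0,0,0],1],[[0,0,-95],[0,0,0],1],[[0,0,-115],[0,0,0],1],[[0,0,-127],[0,0,0],1],[[0,0,-130],[0,0,0],1],[[0,0,-130],[0,0,0],1]]'
python3 -c "
from h import *
plan((490,100,165,40),(495,-50,165,35.6),(424.5,-215,165,35.6))"
```

```text
time_s: 4.62
tool_pos: [0.4276, 0.2505, 0.166]
orientation: [2.913, 1.176, 0.002]
contact_force: [-0.4, -0.2, -2.3]
grip_width: 0.0119
t 4.62 pos [427.6 250.5 166. ] yaw 44.0 F [-0.4 -0.2 -2.3] M [-0.09 -0.01  0.  ] w 11.9
(490, 100, 165, 40) [-59.6, 151.6, 1.0] [0.001, -0.001, 0.069]
(495, -50, 165, 35.6) [-160.1, 263.1, 1.0] [0.001, -0.001, 0.146]
(424.5, -215, 165, 35.6) [-325.4, 332.9, 0.9] [0.001, -0.001, 0.146]
```

The cover is lifted (−2.3 N), so I'll carry it over.

```bash
python3 -m creep '[[[-5,12,0],[0,0,0],1],[[-14,36,0],[0,0,0.02],1],[[-25,64,0],[0,0,0.03],1],[[-36,92,0],[0,0,0.045],1],[[-48,120,0],[0,0,0.06],1],[[-64,148,0],[0,0,0.07],1],[[-83,172,0],[0,0,0.085],1],[[-104,196,0],[0,0,0.1],1],[[-126,219,0],[0,0,0.115],1],[[-148,241,0],[0,0,0.13],1],[[-172,260,0],[0,0,0.146],1],[[-198,276,0],[0,0,0.146],1],[[-225,290,0],[0,0,0.146],1],[[-252,303,0],[0,0,0.146],1],[[-278,314,0],[0,0,0.146],1],[[-299,323,0],[0,0,0.146],1],[[-315,329,0],[0,0,0.146],1],[[-325,333,0],[0,0,0.146],1],[[-325,333,0],[0,0,0.146],1],[[-325,333,0],[0,0,0.146],1]]'
cat > m2.py <<'E'
import sys
from h import *
tag=sys.argv[1]; zt=float(sys.argv[2]) # expected plate top z (m)
plan((424.5,-215,165,35.6))
out=[]
for n in('top','side'):
    f=frame(n); im=f['img']; hsv=cv2.cvtColor(im,cv2.COLOR_RGB2HSV); w=cloud(f)
    c=(398,233) if n=='top' else (387,170)
    if n=='side': c=(387,150)
    roi=np.zeros(im.shape[:2],np.uint8); cv2.circle(roi,c,75,255,-1)
    gm=cv2.inRange(hsv,(50,80,20),(90,255,255))&roi
    P=w[(gm>0)]; z=P[:,2]; P=P[np.isfinite(z)]; med=np.median(P[:,2])
    print(n,len(P),'z',np.percentile(P[:,2],[5,50,95]).round(4))
    A=P[abs(P[:,2]-zt)<.012]; r=cv2.minAreaRect((A[:,:2]*1000).astype(np.float32)); print('  plate',np.round(r[0],1),np.round(r[1],1),round(r[2],1))
    sc=4; out.append(cv2.resize(im[c[1]-50:c[1]+50,c[0]-50:c[0]+50],(400,400),interpolation=2))
    m=np.c_[np.round(A[:,:2]*1000,1),A[:,2]]
    np.savez('m2_%s_%s.npz'%(tag,n),P=P,**f)
save(np.hstack(out),tag+'.png')
E
python3 m2.py over 0.158
```

```text
time_s: 6.28
tool_pos: [0.4246, -0.2138, 0.1646]
orientation: [-2.989, -0.96, 0.001]
contact_force: [1.0, -0.5, -2.2]
grip_width: 0.0117
t 6.28 pos [ 424.6 -213.8  164.6] yaw 35.6 F [ 1.  -0.5 -2.2] M [ 0.01 -0.02  0.02] w 11.7
(424.5, -215, 165, 35.6) [-0.7, 0.9, -0.4] [-0.002, 0.0, 0.0]
top 114 z [0.1471 0.1518 0.1588]
  plate [ 377.1 -182.1] [92.  53.8] 72.7
side 1164 z [0.1333 0.1529 0.1556]
  plate [ 422.7 -209.9] [129.  168.2] 71.5
```

View pics/over.png

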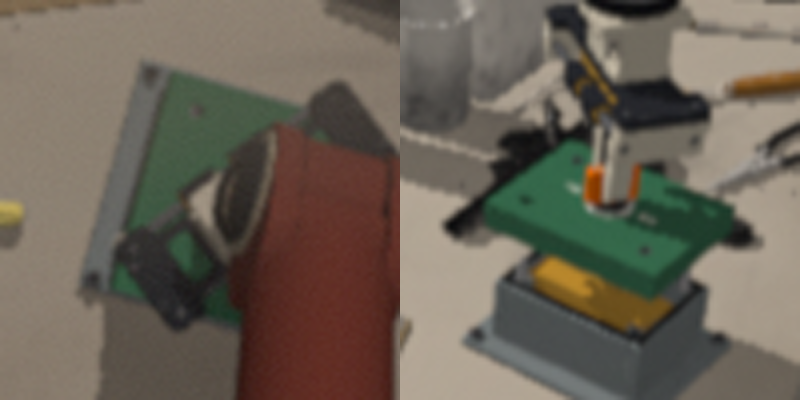

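The cover hangs level above the gearbox. In the side crop the captive screws are at (578,160) and (645,250). In the top crop one pin hole is at (198,110). I'll locate these and the pins by casting rays in the same cameras.

```bash
cat > m3.py <<'E'
from h import *
import sys
tag=sys.argv[1]; zp=float(sys.argv[2])
def blob(im,p,r=5,bright=False,k=0):
    g=cv2.cvtColor(im,cv2.COLOR_RGB2GRAY).astype(float) if k<0 else im[...,k].astype(float)
    x,y=int(round(p[0])),int(round(p[1])); a=g[y-r:y+r+1,x-r:x+r+1]; b=np.median(a)
    wt=np.clip((a-b) if bright else (b-a),0,None); wt[wt<.4*wt.max()]=0
    yy,xx=np.mgrid[-r:r+1,-r:r+1]; return np.array([x+(wt*xx).sum()/wt.sum(),y+(wt*yy).sum()/wt.sum()])
d0=np.load('f1.npz')
def f0(t): return {k[:-2]:d0[k] for k in d0.files if k.endswith('_'+t)}
s=dict(np.load('m2_%s_side.npz'%tag)); t=dict(np.load('m2_%s_top.npz'%tag))
s1=blob(s['img'],(337+178/4,100+160/4),4,k=1); s2=blob(s['img'],(337+245/4,100+250/4),4,k=1)
q=cast(s,[s1,s2],zp)*1000; v=q[0]-q[1]
print('side screws px',s1,s2,'mm',q.round(1).tolist(),'dist',np.hypot(*v[:2]).round(1),'ctr',q.mean(0).round(1),'yaw',(np.degrees(np.arctan2(v[1],v[0]))+33.2).round(2))
h=blob(t['img'],(397.5,210.5),3,bright=True,k=0); hz=cast(t,[h],zp)*1000; print('top hole px',h,hz.round(1))
# pins in the first frames: depth points above the rim
for n in 'st':
    f=f0(n); w=cloud(f); P=w[(w[...,2]>.083)&(w[...,2]<.105)&(np.hypot(w[...,0]-.425,w[...,1]+.215)<.1)]
    a=P[P[:,0]>.425].mean(0)*1000; b=P[P[:,0]<.425].mean(0)*1000
    v=a-b; print(n,'pins',a.round(1),b.round(1),'dist',np.hypot(*v[:2]).round(1),'ctr',((a+b)/2).round(1),'yaw',(np.degrees(np.arctan2(v[1],v[0]))-33.2).round(2))
# plate by depth from the side, plane inliers
P=s['P']; c=np.array([.4246,-.2138]); A=P[(abs(P[:,2]-np.median(P[:,2]))<.006)]
g,_,_,_=np.linalg.lstsq(np.c_[A[:,:2]-c,np.ones(len(A))],A[:,2],rcond=None); print('plane tilt',g.round(4))
B=A[abs(A[:,2]-np.c_[A[:,:2]-c,np.ones(len(A))]@g)<.003]; r=cv2.minAreaRect((B[:,:2]*1000).astype(np.float32)); print('plate',np.round(r[0],1),np.round(r[1],1),round(r[2]-90,1))
E
python3 m3.py over 0.1546
```

```text
side screws px [383.2245614  140.74385965] [398.85 160.83] mm [[457.9, -262.5, 154.6], [377.0, -168.4, 154.6]] dist 124.1 ctr [ 417.4 -215.5  154.6] yaw -16.15
top hole px [395.72       210.73333333] [[ 489.9 -189.9  154.6]]
s pins [ 487.7 -193.8   88.7] [ 355.5 -233.2   88.5] dist 138.0 ctr [ 421.6 -213.5   88.6] yaw -16.61
t pins [ 492.9 -197.2   89.9] [ 359.9 -234.9   89.7] dist 138.2 ctr [ 426.4 -216.1   89.8] yaw -17.35
plane tilt [-0.0012 -0.0062  0.1533]
plate [ 422.7 -211.1] [127.4 168.1] -18.1
```

```bash
python3 - <<'E'
from h import *
s=dict(np.load('m2_over_side.npz'))['img']; t=dict(np.load('m2_over_top.npz'))['img']
a=cv2.resize(s[130:178,355:425],None,fx=8,fy=8,interpolation=2); b=cv2.resize(t[195:220,380:415],None,fx=8,fy=8,interpolation=2)
o=np.zeros((384,560+280,3),np.uint8); o[:,:560]=a; o[:200,560:]=b
save(o[:,:800],'zoom.png')
E
```

```text
(no output)
```

View pics/zoom.png

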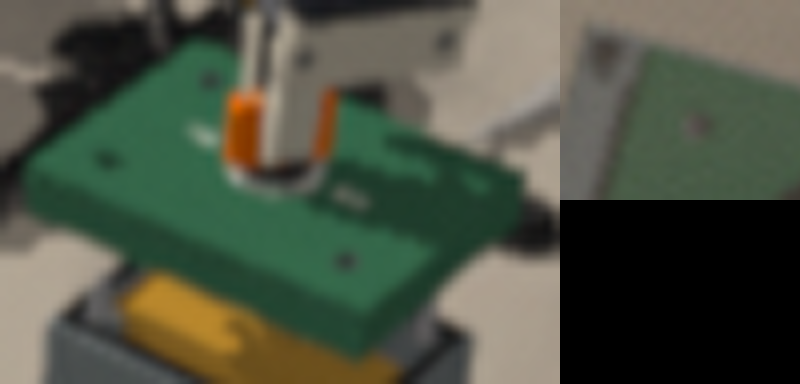

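```bash
python3 - <<'E'
from h import *
s=dict(np.load('m2_over_side.npz')); t=dict(np.load('m2_over_top.npz')); zp=.1546
q=cast(s,[(380.6,139.4),(397.75,162.25),(367.9,149.3)],zp)*1000; v=q[0]-q[1]; c=q[:2].mean(0)
print(q.round(1),np.hypot(*v[:2]),c,np.degrees(np.arctan2(v[1],v[0]))+33.2)
u=q[2]-c; print('holeA rel',u,np.hypot(*u[:2]),np.degrees(np.arctan2(u[1],u[0]))-33.2)
print('top hole',cast(t,[(396.5,210.1)],zp)*1000)
E
```

```text
[[ 468.7 -267.3  154.6]
 [ 378.2 -159.7  154.6]
 [ 489.2 -193.7  154.6]] 140.69560422531887 [ 423.43581216 -213.49695433  154.6       ] -16.74493627048269
holeA rel [65.80959748 19.74929989  0.        ] 68.7090821216975 -16.495627458522247
top hole [[ 491.72020851 -192.23926422  154.6       ]]
```

Side and top disagree by a few mm: side says to shift about (−0.7,−2) and top says (+1.2,−5). Dead reckoning gives (+0.8,−2.4), so I'll shift by about (+0.4,−3) and lower to just above the pins. There I'll look again with less parallax.

```bash
python3 -m creep '[[[-1.4,2.7,8],[0,0,0],1],[[-1.4,2.7,20],[0,0,0],1],[[-1.4,2.7,32],[0,0,0],1],[[-1.4,2.7,42],[0,0,0],1],[[-1.4,2.7,48],[0,0,0],1],[[-1.4,2.7,51],[0,0,0],1],[[-1.4,2.7,51],[0,0,0],1],[[-1.4,2.7,51],[0,0,0],1]]'
python3 m2.py low 0.102
python3 - <<'E'
from h import *
s=dict(np.load('m2_low_side.npz'))['img']; t=dict(np.load('m2_low_top.npz'))['img']
a=cv2.resize(s[140:200,345:425],None,fx=6,fy=6,interpolation=2); b=cv2.resize(t[195:225,375:415],None,fx=8,fy=8,interpolation=2)
o=np.zeros((360,800,3),np.uint8); o[:,:480]=a; o[:240,480:800]=b
save(o,'zoom2.png')
E
```

```text
time_s: 7.05
tool_pos: [0.4257, -0.2172, 0.1144]
orientation: [2.991, 0.962, 0.001]
contact_force: [0.9, -1.2, -2.5]
grip_width: 0.0116
t 7.05 pos [ 425.7 -217.2  114.4] yaw 35.7 F [ 0.9 -1.2 -2.5] M [-0.03 -0.09 -0.04] w 11.6
(424.5, -215, 165, 35.6) [0.3, -2.5, -50.6] [0.0, -0.0, 0.001]
top 98 z [0.0981 0.1025 0.109 ]
  plate [ 376.5 -186.3] [94.5 50.1] 73.0
side 1095 z [0.0844 0.1027 0.1056]
  plate [ 426.6 -530.3] [185.2 800.8] 0.8
```

View pics/zoom2.png

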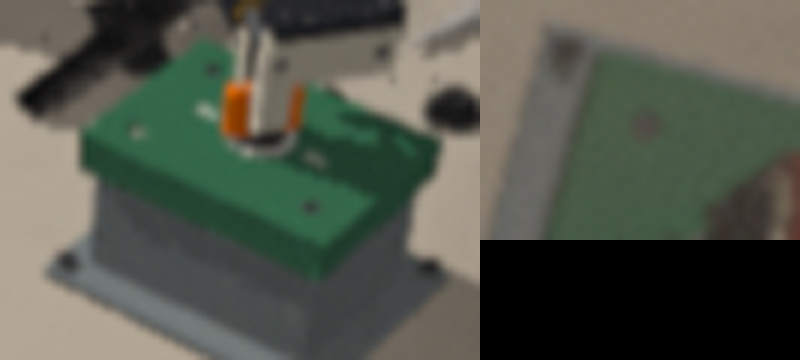

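```bash
python3 - <<'E'
from h import *
s=dict(np.load('m2_low_side.npz')); t=dict(np.load('m2_low_top.npz')); zp=.1048
q=cast(s,[(379.8,151.),(396.5,173.8),(367.3,161.3)],zp)*1000; v=q[0]-q[1]; c=q[:2].mean(0)
print(q.round(1),np.hypot(*v[:2]),c,np.degrees(np.arctan2(v[1],v[0]))+33.2)
u=q[2]-c; print('holeA rel',np.hypot(*u[:2]),np.degrees(np.arctan2(u[1],u[0]))-33.2)
print('top hole',cast(t,[(395.1,210.1)],zp)*1000)
d=np.load('f1.npz'); 
for k,px,nm in(('t',(395,210),'A'),('t',(408.5,254.3),'B'),('s',(367,166),'A'),('s',(408,168),'B')):
    f={j[:-2]:d[j] for j in d.files if j.endswith('_'+k)}; g=cv2.cvtColor(f['img'],cv2.COLOR_RGB2GRAY)
    x,y=int(px[0]),int(px[1]); print(k,nm,'\n',g[y-5:y+6,x-5:x+6])
    print(cast(f,[px],.092)*1000)
f={j[:-2]:d[j] for j in d.files if j.endswith('_s')}
a=cv2.resize(f['img'][150:195,345:435],None,fx=8,fy=8,interpolation=2)
save(a,'pins_side.png')
E
```

```text
[[ 468.9 -270.7  104.8]
 [ 378.5 -165.   104.8]
 [ 489.3 -195.4  104.8]] 139.06514731538596 [ 423.68492024 -217.88280583  104.8       ] -16.277659880988438
holeA rel 69.30588881908359 -14.310138241962093
top hole [[ 493.0550301 -195.3675434  104.8      ]]
t A 
 [[ 96  98  98  98 101 103 106 106 104 103 102]
 [ 94  86  79  82  88  93 100 105 105  99  96]
 [ 91  74  67  69  70  74  82  91  92  94  97]
 [ 82  69  68  70  74  71  66  70  73  78  82]
 [ 75  70  79  86  88  87  79  71  70  71  71]
 [ 72  81  94  94  98 103  89  77  73  75  78]
 [ 71  83  96  90  90  96  93  81  73  77  83]
 [ 75  82  91  85  81  89  89  81  77  82  88]
 [ 75  84  78  77  79  84  88  80  80  93 104]
 [ 73  82  78  81  82  83  83  81  85 102 117]
 [ 73  82  79  84  84  83  79  79  89 109 120]]
[[ 493.6880653  -196.91494325   92.        ]]
t B 
 [[ 78  77  92  87  64  53  57  64  68  57  50]
 [ 70  60  67  67  59  51  58  71  75  53  50]
 [ 64  54  65  76  73  66  65  75  78  53  57]
 [ 59  61  70  92  93  92  87  79  69  47  55]
 [ 68  62  77  94  99 109 108  85  55  48  67]
 [ 77  72  85  93  90 106 110  81
[... 735 characters left out ...]
 53  55  67  70  72  75  77  81  90]
 [ 85  86  76  73  64  54  55  58  65  73  81]]
[[ 486.48471307 -186.29254215   92.        ]]
s B 
 [[164 164 164 162 163 164 163 164 163 163 164]
 [163 164 163 163 163 163 164 164 164 164 163]
 [157 161 162 164 164 163 162 163 163 163 162]
 [130 139 151 160 161 153 153 161 163 164 162]
 [ 75  86 111 137 147 129 131 156 164 164 162]
 [ 67  60  65  91 119 107 117 151 162 163 162]
 [ 85  78  66  76 100  95 101 130 146 157 161]
 [ 79  79  85  97 104  91  76  78  99 130 148]
 [ 75  79  94 110 104  90  71  49  49  78 113]
 [ 75  80  98 114 108  89  66  47  35  51  86]
 [ 81  79  89 102 109  84  53  42  48  61  86]]
[[ 354.94024439 -227.33530007   92.        ]]
```

View pics/pins_side.png

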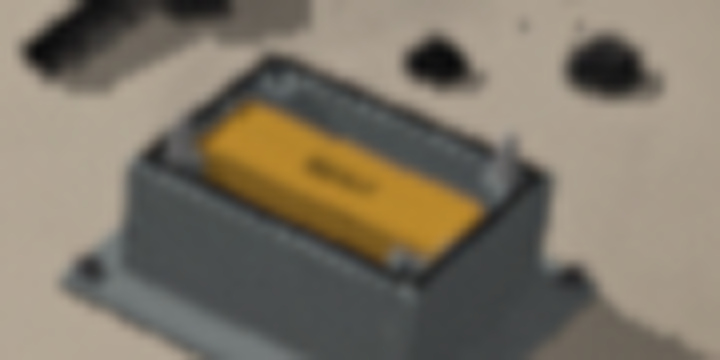

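The side view shows pin metal through hole A at (137,131) in the zoom. Residuals are side (−1,−1) mm and top (−0.3,+1.7) mm, and yaw agrees within 1°, so everything is inside the pin taper. I'll lower gently and watch the force.

```bash
python3 -m creep '[[[0,0,2.5],[0,0,0],1],[[0,0,5],[0,0,0],1],[[0,0,7],[0,0,0],1],[[0,0,9],[0,0,0],1],[[0,0,10],[0,0,0],1],[[0,0,10],[0,0,0],1],[[0,0,10],[0,0,0],1]]'; python3 -c "
from h import *
plan()"
```

```text
time_s: 7.73
tool_pos: [0.4253, -0.2174, 0.1042]
orientation: [-2.991, -0.961, 0.0]
contact_force: [0.2, 0.7, -2.9]
grip_width: 0.0116
t 7.73 pos [ 425.3 -217.4  104.2] yaw 35.6 F [ 0.2  0.7 -2.9] M [-0.04 -0.04  0.05] w 11.6
```

There is no contact with the plate 3 mm below the pin tips, so the pins are in the holes. I'll continue to the keyway-bridge contact, expected near TCP 97.6.

```bash
python3 -m creep '[[[0,0,1.5],[0,0,0],1],[[0,0,3],[0,0,0],1],[[0,0,4.5],[0,0,0],1],[[0,0,5.5],[0,0,0],1],[[0,0,6],[0,0,0],1],[[0,0,6],[0,0,0],1]]'; python3 -c "
from h import *
plan()"
```

```text
time_s: 8.23
tool_pos: [0.4252, -0.2174, 0.0981]
orientation: [-2.991, -0.961, 0.0]
contact_force: [-0.6, -0.3, -2.3]
grip_width: 0.0117
t 8.23 pos [ 425.2 -217.4   98.1] yaw 35.6 F [-0.6 -0.3 -2.3] M [ 0.   -0.03 -0.  ] w 11.7
```

```bash
python3 -m creep '[[[0,0,0.7],[0,0,0],1],[[0,0,1.4],[0,0,0],1],[[0,0,2],[0,0,0],1],[[0,0,2],[0,0,0],1],[[0,0,2],[0,0,0],1]]'; python3 -c "
from h import *
plan()"
```

```text
time_s: 8.65
tool_pos: [0.4255, -0.2175, 0.0975]
orientation: [2.99, 0.961, 0.001]
contact_force: [-1.6, 1.2, 7.5]
grip_width: 0.012
t 8.65 pos [ 425.5 -217.5   97.5] yaw 35.6 F [-1.6  1.2  7.5] M [0.25 0.48 0.02] w 12.0
```

Contact comes at TCP z 97.5 as predicted, so the T-bar lies across the slot and the cover is on both pins. I'll ease the push and turn the wing by −52.7° in world, which is +0.92 about tool z.

```bash
python3 -m creep '[[[0,0,-1],[0,0,0],1],[[0,0,-1],[0,0,0.07],1],[[0,0,-1],[0,0,0.15],1],[[0,0,-1],[0,0,0.23],1],[[0,0,-1],[0,0,0.31],1],[[0,0,-1],[0,0,0.39],1],[[0,0,-1],[0,0,0.47],1],[[0,0,-1],[0,0,0.55],1],[[0,0,-1],[0,0,0.63],1],[[0,0,-1],[0,0,0.71],1],[[0,0,-1],[0,0,0.79],1],[[0,0,-1],[0,0,0.86],1],[[0,0,-1],[0,0,0.9],1],[[0,0,-1],[0,0,0.92],1],[[0,0,-1],[0,0,0.92],1],[[0,0,-1],[0,0,0.92],1]]'
python3 m2.py turned 0.09
python3 - <<'E'
from h import *
s=dict(np.load('m2_turned_side.npz'))['img']; t=dict(np.load('m2_turned_top.npz'))['img']
a=cv2.resize(s[130:200,345:425],None,fx=6,fy=6,interpolation=2); b=cv2.resize(t[195:260,370:422],None,fx=6,fy=6,interpolation=2)
o=np.zeros((420,800,3),np.uint8); o[:,:480]=a; o[:390,480:792]=b
save(o,'zoom3.png')
E
```

```text
time_s: 9.98
tool_pos: [0.4254, -0.2176, 0.0973]
orientation: [3.107, -0.465, 0.0]
contact_force: [0.4, -0.5, -2.6]
grip_width: 0.0118
t 9.98 pos [ 425.4 -217.6   97.3] yaw -17.0 F [ 0.4 -0.5 -2.6] M [-0.17 -0.01  0.04] w 11.8
(424.5, -215, 165, 35.6) [-1.6, -2.2, -67.7] [0.0, -0.0, -0.918]
top 299 z [0.0808 0.0859 0.0911]
  plate [ 378. -176.] [77.  47.7] 73.1
side 1026 z [0.0673 0.0853 0.0883]
  plate [ 420.8 -213.5] [128.6 163.8] 73.5
```

View pics/zoom3.png

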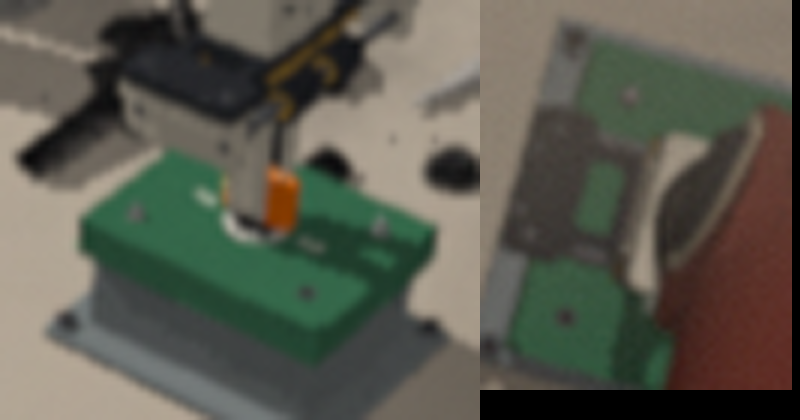

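Both pins show through the cover holes, at (135,212) and (380,228) in the zoom, and the wing is along the white marks. Now I'll press down, first to just above the seal.

```bash
python3 -m creep '[[[0,0,0],[0,0,0],1],[[0,0,1.5],[0,0,0],1],[[0,0,3],[0,0,0],1],[[0,0,4.5],[0,0,0],1],[[0,0,6],[0,0,0],1],[[0,0,7.5],[0,0,0],1],[[0,0,8.5],[0,0,0],1],[[0,0,9],[0,0,0],1],[[0,0,9],[0,0,0],1]]' 60; python3 -c "
from h import *
plan()"
```

```text
time_s: 10.83
tool_pos: [0.4253, -0.2174, 0.0882]
orientation: [-3.107, 0.466, 0.0]
contact_force: [-0.5, -0.9, -2.3]
grip_width: 0.0116
t 10.83 pos [ 425.3 -217.4   88.2] yaw -17.1 F [-0.5 -0.9 -2.3] M [-0.2   0.02 -0.01] w 11.6
```

The T-bar has entered the keyway with no resistance. Now pressing against the seal.

```bash
python3 -m creep '[[[0,0,1],[0,0,0],1],[[0,0,2],[0,0,0],1],[[0,0,3],[0,0,0],1],[[0,0,4],[0,0,0],1],[[0,0,5],[0,0,0],1],[[0,0,5.5],[0,0,0],1],[[0,0,6],[0,0,0],1],[[0,0,6],[0,0,0],1],[[0,0,6],[0,0,0],1],[[0,0,6],[0,0,0],1]]' 60; python3 -c "
from h import *
plan()"
```

```text
time_s: 11.67
tool_pos: [0.4254, -0.2174, 0.0837]
orientation: [-3.106, 0.467, -0.001]
contact_force: [-1.9, 0.9, 10.8]
grip_width: 0.0118
t 11.67 pos [ 425.4 -217.4   83.7] yaw -17.1 F [-1.9  0.9 10.8] M [0.15 0.58 0.04] w 11.8
```

```bash
python3 -m creep '[[[0,0,0.5],[0,0,0],1],[[0,0,1],[0,0,0],1],[[0,0,1.5],[0,0,0],1],[[0,0,1.5],[0,0,0],1],[[0,0,1.5],[0,0,0],1],[[0,0,1.5],[0,0,0],1]]'; python3 -c "
from h import *
plan()"
```

```text
time_s: 12.17
tool_pos: [0.4254, -0.2175, 0.0834]
orientation: [-3.106, 0.467, -0.002]
contact_force: [-4.4, 0.4, 20.8]
grip_width: 0.0116
t 12.17 pos [ 425.4 -217.5   83.4] yaw -17.1 F [-4.4  0.4 20.8] M [0.49 1.05 0.06] w 11.6
```

Moving 0.3 mm further raised the force from 10.8 to 20.8 N, so the cover is on the rim. I'll check its height and level in the images.

```bash
python3 - <<'E'
from h import *
def fit(f,c):
    im=f['img']; w=cloud(f); hsv=cv2.cvtColor(im,cv2.COLOR_RGB2HSV)
    m=(cv2.inRange(hsv,(50,80,20),(90,255,255))>0)&(np.hypot(w[...,0]-.4245,w[...,1]+.215)<.095); P=w[m]
    z0=np.percentile(P[:,2],60); P=P[abs(P[:,2]-z0)<.006]
    g=np.linalg.lstsq(np.c_[P[:,:2]-[.4245,-.215],np.ones(len(P))],P[:,2],rcond=None)[0]; return g.round(4),len(P)
for n in('side','top'):
    old=dict(np.load('m2_turned_%s.npz'%n)); f=frame(n)
    print(n,'turned',fit(old,0),'now',fit(f,0))
    if n=='side': save(cv2.resize(f['img'][130:205,345:425],None,fx=7,fy=7,interpolation=2),'final.png')
plan()
E
```

```text
side turned (array([ 0.0003, -0.0066,  0.0859]), 796) now (array([-0.0003, -0.0036,  0.0722]), 764)
top turned (array([-0.0012, -0.0084,  0.0862]), 280) now (array([0.0032, 0.0075, 0.0717]), 276)
t 12.27 pos [ 425.4 -217.5   83.4] yaw -17.1 F [-4.8  2.1 21.2] M [0.49 1.12 0.04] w 11.9
```

View pics/final.png

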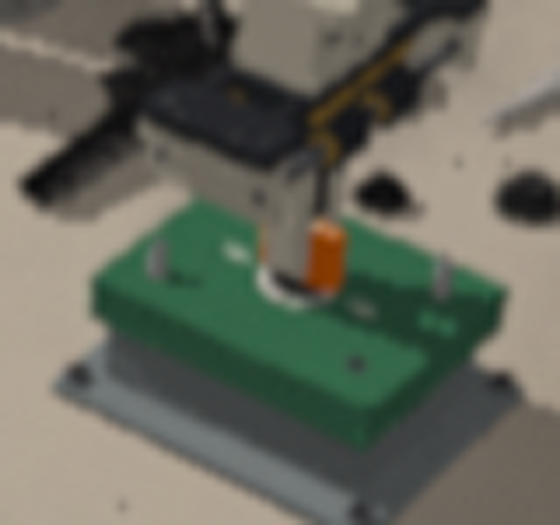

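The plate dropped 13.7 to 14.5 mm and lies level. Its top is at 72 mm in depth, which is 74 mm after the −2 mm bias. Both pins stand out of the holes at (158,260) and (443,275), and the wing is on the white marks. Handing in while still holding 21 N.

```bash
python3 -c "
from bench import finish_job
print(finish_job())"
```

```text
the job is handed in; nothing more can be done
None
```

The job is done and handed in at about 12.3 s of the 43 s allowed. The cover is fully down on the gearbox rim and the arm is still pressing it with about 21 N, at a 60 N grip setting.

I lifted the cover by its wing and lowered it onto both locating pins. The T-bar rested across the keyway, with contact at a tool height of 97.5 mm against 97.6 mm expected. I then turned the wing by −0.92 rad until it lay along the white marks. After that the cover went down without resistance as far as the seal, and I pressed it onto the rim.

**Last checks:**
- **Seating:** the tool went down 14.1 mm, and the depth images show the plate dropped 13.7 mm (side) and 14.5 mm (top). Both agree with the 14 mm expected.
- **Level:** the plate lies flat within the depth noise, under 0.01 slope. Both pins stand out of their holes.
- **Push:** over the last 0.3 mm the force rose from 10.8 to 20.8 N, which means the cover is on the rim rather than still on the springs.
- **Alignment:** the tool's heading at the end was −17.1°, against about −17° measured for the gearbox.

**Disagreements:** the two cameras differed by about 4 mm in absolute position. While the cover hung over the gearbox, their alignment estimates still differed by a few mm, so I averaged them and used contact to confirm. I did not re-measure the other things on the bench, but nothing in the last view or the force readings suggests any of them was touched.

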